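# Square two hob housings into the corner of an assembly jig

## Task

Get the two steel housings ready for riveting on the plywood jig: push the long control housing square and flush into the corner of the aluminium fence, its long side against the long far fence and its end against the left fence, and set the short terminal housing in the same row, flush against the long fence and butted end to end against the control housing. Both must lie flat on the board with their tops up; either end may lead. Leave the small carton, the wrench and the screwdriver where they are.

Things in the scene. Friction and masses are not known exactly. Their poses are not given: they have to be found in the camera images.
- jig: Assembly jig, fixed: plywood board 220 (x) x 360 (y) x 12 mm with an aluminium fence, 15 mm wide, 15 mm above the board, along the whole far (+x) edge and the left (+y) edge. Origin: centre of the underside, at table height. Board top z = 12, fence top z = 27 mm. Inner face of the far (long) fence at x = +95 mm, of the left fence at y = +165 mm. Near and right edges are open.
- control_housing: Control housing: closed box of bare steel sheet, 60 (x) x 150 (y, long axis) x 45 mm (z), about 0.45 kg, with three upright control shafts on its top on the long centre line, at y = -45, 0 and +45 mm, 15 mm high (16 mm wide brass collars at their feet). Origin: centre of its underside. Starts askew on the jig's board.
- terminal_housing: Terminal housing: closed box of the same steel sheet, 60 (x) x 90 (y, long axis) x 45 mm (z), about 0.3 kg, with a white ceramic terminal block, 22 (x) x 50 (y) x 12 mm, on the middle of its top. Origin: centre of its underside. Starts on the table to the right of the jig.
- carton: Small closed cardboard carton, 70 (x) x 100 (y) x 50 mm, standing on the table to the right of the jig, nearer or farther than the terminal housing. Leave it. Origin: centre of its underside.
- wrench: Steel wrench 170 mm long lying on the table to the left of the jig. Leave it. Its length is along its x axis.
- screwdriver: Screwdriver 200 mm long lying on the table to the left of the jig, beyond the wrench. Leave it. Its length is along its x axis.

How it is judged (in metres and radians):
At the end, for the whole second after the job is handed in: Both housings at rest, flat on the board, tops up, parallel to the long fence within 0.03 rad and within 3 mm of touching it; control housing's end within 3 mm of the left fence; terminal housing's end within 3 mm of the control housing's (centres under 123.5 mm apart) (x of control_housing in the frame of jig between 0.062 and 0.068 m and angle between the y axis of each of control_housing, terminal_housing and the y axis of jig, either way round below 0.03 rad and angle between each of control_housing, terminal_housing's own z axis and vertical below 0.03 rad and z of control_housing in the frame of jig between 0.009 and 0.015 m and linear speed of each of control_housing, terminal_housing below 0.01 m/s and x of terminal_housing in the frame of jig between 0.062 and 0.068 m and z of terminal_housing in the frame of jig between 0.009 and 0.015 m and y of control_housing in the frame of jig between 0.087 and 0.093 m and y of terminal_housing in the frame of jig between -0.037 and -0.027 m and horizontal distance between control_housing and terminal_housing below 0.1235 m).
It fails at once if The small carton is moved more than 30 mm (distance of carton from where it was at the start of the episode above 0.03 m).
It fails at once if The wrench is moved more than 30 mm (distance of wrench from where it was at the start of the episode above 0.03 m).
It fails at once if The screwdriver is moved more than 30 mm (distance of screwdriver from where it was at the start of the episode above 0.03 m).
It also fails if it takes over 64 s, if anything falls off the work surface, if the arm or the gripper's body presses on something with over 40 N, if the wrist force passes 120 N, or if a joint passes its speed limit or range.

## Robot

A 6-joint arm with a two-finger parallel gripper is mounted at the origin on the work surface. World frame = base frame: x ahead of the robot, y to its left, z up, the work surface at z = 0. Lengths are in mm, angles in rad, forces in N, time in s.
With the tool pointing down it reaches from about 400 to 925 mm from the base axis. Payload 12.5 kg.
Tool frame: the origin (TCP) lies at the very end of the fingers, on their centre line; the grasp point (between the pads) lies behind it (env.grip_depth is the z of the grasp point in the tool frame, in mm); z points along the fingers, y is the line along which they close (so a half turn about z gives the same grasp; the last joint's range is limited). The gripper opens to 95 mm and grips with 3 to 60 N. Pads are 20 mm wide; open, the fingers measure 119 mm over their backs; the gripper's body (75 mm by 180 mm) begins 59 mm behind the grasp point.
Start: joints at [1.139, 0.491, 1.559, -0, 1.092, -0.106], TCP at [200.025, 592.146, 214.661] pointing down, gripper open.
Joint ranges: [-3.1, 3.1], [-0.84, 2.19], [0.05, 2.79], [-1.13, 4.28], [0.06, 2.93], [-2.69, 2.69]. Speed limits (rad/s): [2.22, 2.22, 2.79, 3.14, 3.14, 3.14].

## Interface

Orientations are given as [roll, pitch, yaw] about the fixed x, y, z axes, in that order (R = Rz(yaw) Ry(pitch) Rx(roll)).
In Python, from cell import env, optics gives the robot as it stands.
- The arm moves only by the tool step_arm, never from a script. Its argument "moves" is a list of rows, each an object of numbers: "tx", "ty", "tz": the shift along the tool's x, y, z in mm; "roll": the turn about the tool's z in rad. In form: [{"tx": .., "ty": .., "tz": .., "roll": ..}, ...]. A call has 1 to 12 rows; each row is the pose to reach, as a shift and turn from the pose commanded when the call began, along the tool's axes at that moment; what a row does not reach only later rows make up. A row lasts 1/12 s, in which the tool goes at most 41.7 mm and 7.16 degrees, less where a joint would pass 70% of its speed; a pose out of reach is approached as far as the arm can. A call with a gripper value outside its range is refused whole. "grip" is the finger opening in mm, from 0 to 95.1, set as the call begins (left out, the last holds). The fingers move at their own pace and stop on an object; the grip force is fixed at half the most. Time passes only in rows, so rows that repeat a pose let the fingers close. It gives the time, the measured TCP pose, the force, the opening and the grip force at its end, in the units of the state.
- env.state(): the state, without advancing time (a new reading comes with each control period).
- optics.read_camera(name): name is "scene" or "top" or "wrist"; returns a dict with "pixels" (480x640x3 uint8, blue, green, red), "mtx" (3x3 intrinsics, pixels), "view" (4x4, takes a point from world to camera coordinates). Camera axes: x right, y down, z forward; pixel columns grow to the right and rows downward; lengths in mm; the calibration is good to about 2 mm. A picture is of the moment at which its call begins. There is no depth.
- env.job_done(): hands the job in; it is judged then, once.
The state is a dict: "t": time; "joints": joint angles; "qvel": joint speeds; "tau": joint torques, N m; "eef_pos": TCP position; "tcp_rot": TCP orientation; "ft_force": force on the tool from outside, world axes, zero at the start; "moment": the same for the moment, N m; "opening": opening from 0.0 (shut) to 1.0 (fully open); "grip_force": force on a finger pad.
Only numpy, scipy, OpenCV 4.12 (cv2) and the standard library are available. Lean on these libraries where they do the work, as an engineer would, in place of code of your own. Each camera call takes 0.05 s, during which the arm holds its last target. There are 200 camera calls.

## Working session

There is one attempt and no reset: what is moved stays moved. The work goes in short steps, Python scripts to look and compute and a tool call to move; the robot and the scene stay as the last step left them, time stands still between calls to the robot, and variables do not carry over. Pictures are saved under pics/ and viewed, at most 12 in all, crops included, and the job is handed in when it is done.

Besides the shell and the picture viewer there is one more tool, called by a JSON object that holds its "method" and its "body". step_arm: Moves the arm, as the interface text tells. Its arguments: {"type":"object","properties":{"moves":{"type":"array"},"grip":{"type":"number"}},"required":["moves"]}

```bash
mkdir -p pics; ls; python3 - <<'E'
from cell import env, optics
import cv2,numpy as np
for n in("top","scene"):
    c=optics.read_camera(n); cv2.imwrite(f"pics/{n}0.png",c["pixels"]); print(n,c["mtx"].round(1).tolist(),c["view"].round(4).tolist())
print(env.state(), env.grip_depth)
E
```

```text
pics
top [[591.2, 0.0, 320.3], [0.0, 591.2, 236.1], [0.0, 0.0, 1.0]] [[0.0065, -0.9999, 0.0089, 54.8342], [-0.9954, -0.0074, -0.0954, 521.2851], [0.0955, -0.0083, -0.9954, 1318.8407], [0.0, 0.0, 0.0, 1.0]]
scene [[456.6, 0.0, 317.7], [0.0, 456.6, 243.4], [0.0, 0.0, 1.0]] [[0.2506, 0.9681, -0.0008, -173.535], [0.645, -0.1676, -0.7456, -291.3228], [-0.7219, 0.1864, -0.6664, 1547.4235], [0.0, 0.0, 0.0, 1.0]]
{'t': 0.1, 'joints': array([ 1.13937962e+00,  4.91498328e-01,  1.55939347e+00, -1.51356314e-06,
        1.09169040e+00, -1.05642985e-01]), 'qvel': array([ 0.00051581, -0.00082997, -0.00239143, -0.00176191, -0.00093691,
        0.00189505]), 'tau': array([ 3.11040574e-03, -6.13622761e+01, -2.58608347e+01,  6.94130198e-02,
        4.69615962e-02, -2.25162898e-05]), 'eef_pos': array([199.94017567, 591.92953883, 214.11906533]), 'tcp_rot': array([-3.14060849e+00, -1.03008930e-04,  2.81581958e+00]), 'ft_force': array([ 0.42076611, -0.70717716, -0.49481675]), 'moment': array([-0.03508141,  0.0008773 , -0.00184832]), 'grip_force': 0.0, 'opening': 1.0016015169566166} -18.8
```

View pics/top0.png

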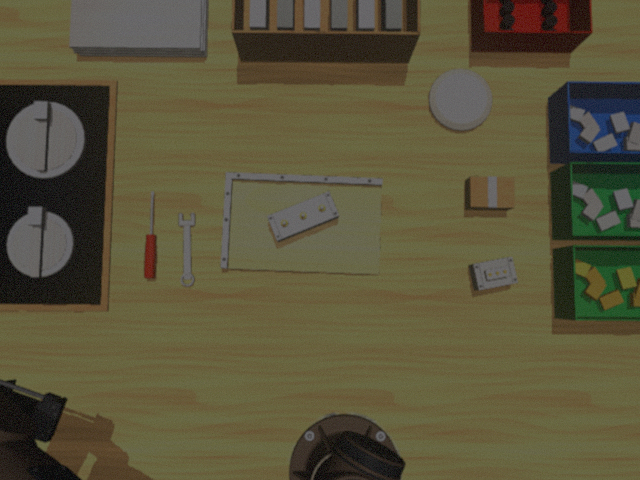

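View pics/scene0.png

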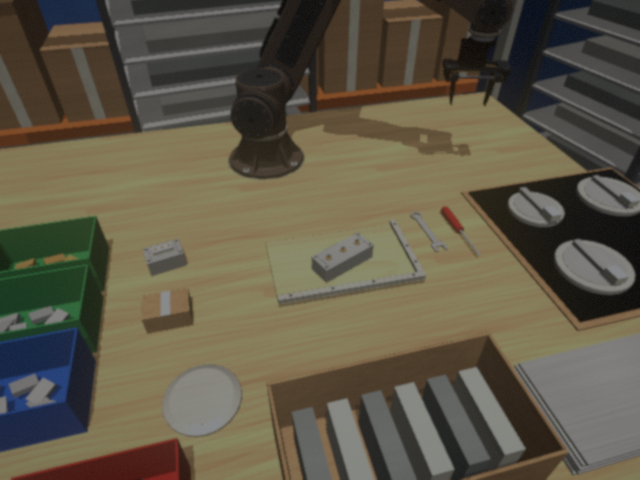

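The top view shows the jig with its fence corner at about (228,178). The control housing is near (303,217), the terminal housing near (494,274) and the carton near (491,193). The wrench and screwdriver are to the left. I'll enlarge the two areas that matter.

```bash
python3 - <<'E'
import cv2,numpy as np
im=cv2.imread("pics/top0.png")
def crop(x0,y0,w,h,s):
    return np.clip(cv2.resize(im[y0:y0+h,x0:x0+w],None,fx=s,fy=s,interpolation=cv2.INTER_CUBIC)*1.4,0,255).astype(np.uint8)
a=crop(215,165,180,115,4.4); cv2.imwrite("pics/ja.png",a)
b=crop(455,240,80,60,10); cv2.imwrite("pics/tb.png",b); print(a.shape)
E
```

```text
(506, 792, 3)
```

View pics/ja.png

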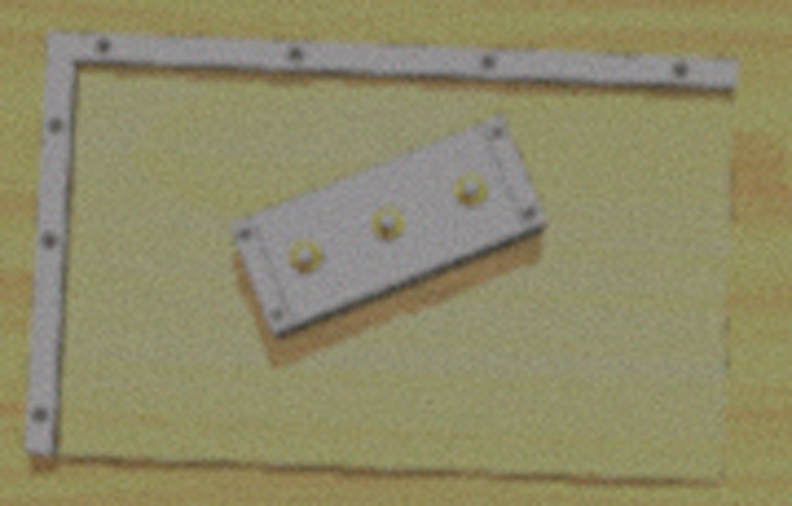

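View pics/tb.png

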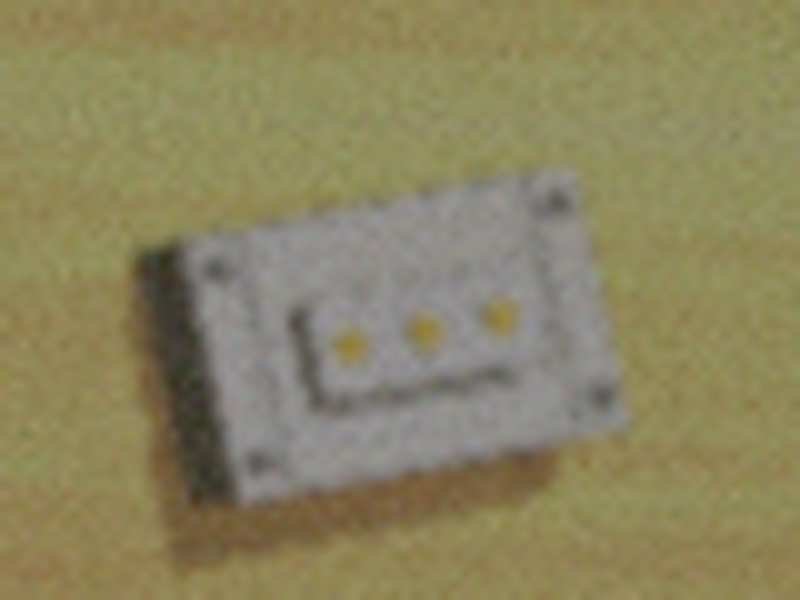

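The crops give these corner positions:
- **Control housing top:** (235,225), (500,117), (547,227), (278,333).
- **Terminal housing top:** (185,240), (572,170), (632,428), (238,502).
- **Fence top:** outer corner (48,33), inner corner (77,62), right end (738,60)/(736,88), near end (25,452)/(55,456).
- **Board, near right corner:** (720,482).

```bash
cat > h.py <<'E'
import numpy as np, cv2
from scipy.optimize import least_squares
M={'top':(np.array([[591.2,0,320.3],[0,591.2,236.1],[0,0,1.]]),np.array([[0.0065,-0.9999,0.0089,54.8342],[-0.9954,-0.0074,-0.0954,521.2851],[0.0955,-0.0083,-0.9954,1318.8407]]))}
def proj(P,K,V):
    c=np.asarray(P)@V[:3,:3].T+V[:3,3]; c=c@K.T; return c[:,:2]/c[:,2:]
def back(uv,z,K,V):
    uv=np.asarray(uv,float); d=np.c_[uv,np.ones(len(uv))]@np.linalg.inv(K).T@V[:3,:3]
    o=-V[:3,:3].T@V[:3,3]; return o+d*((z-o[2])/d[:,2])[:,None]
def fit(pts,uv,K,V,x0,z0=0):
    """pts local (x,y,z) -> pose x,y,yaw"""
    pts=np.asarray(pts,float)
    def w(p):
        c,s=np.cos(p[2]),np.sin(p[2]); return np.c_[p[0]+c*pts[:,0]-s*pts[:,1],p[1]+s*pts[:,0]+c*pts[:,1],pts[:,2]+z0]
    r=least_squares(lambda p:(proj(w(p),K,V)-uv).ravel(),x0); return r.x,r.fun.reshape(-1,2).round(1).tolist()
E
python3 - <<'E'
from h import *
K,V=M['top']
ja=lambda a:np.array(a)/4.4+[215,165]
tb=lambda a:np.array(a)/10+[455,240]
J=fit([(110,180,27),(95,165,27),(110,-180,27),(95,-180,27),(-110,180,27),(-110,165,27),(-110,-180,12)],ja([(48,33),(77,62),(738,60),(736,88),(25,452),(55,456),(720,482)]),K,V,[500,0,0]); print(J)
C=fit([(30,75,57),(30,-75,57),(-30,-75,57),(-30,75,57)],ja([(235,225),(500,117),(547,227),(278,333)]),K,V,[500,0,0]);print(C)
T=fit([(30,45,45),(30,-45,45),(-30,-45,45),(-30,45,45)],tb([(185,240),(572,170),(632,428),(238,502)]),K,V,[400,-300,0]);print(T)
p=back([[486,193]],50,K,V);print("carton~",p)
E
```

```text
(array([ 5.50267877e+02,  9.94373191e+01, -3.27458807e-02]), [[-0.1, -0.3], [-0.5, -0.2], [0.1, -0.1], [0.4, -0.0], [-0.2, 0.5], [-0.4, -0.1], [0.7, 0.2]])
(array([5.62013049e+02, 9.59080042e+01, 3.92790511e-01]), [[-1.0, 0.2], [1.2, -0.3], [0.7, -0.6], [-0.8, 0.6]])
(array([ 4.38126116e+02, -3.33146025e+02,  1.89500568e-01]), [[-0.3, -0.1], [0.3, -0.4], [0.0, 0.3], [-0.0, 0.2]])
carton~ [[ 618.65488792 -313.62570056   50.        ]]
```

```bash
cat >> h.py <<'E'
def go(x,y,z,ang):
    """shift+roll from measured pose to TCP x,y,z with tool y along world angle ang (mod pi)"""
    from cell import env
    from scipy.spatial.transform import Rotation as R
    s=env.state(); r=R.from_euler('xyz',s['tcp_rot']).as_matrix()
    d=r.T@(np.array([x,y,z])-s['eef_pos']); a=np.arctan2(r[1,1],r[0,1])
    roll=-((ang-a+np.pi/2)%np.pi-np.pi/2)
    print("t",round(s['t'],2),"tcp",s['eef_pos'].round(1),"F",s['ft_force'].round(1),"ang",round(a,4),"q",s['joints'].round(2),"move",d.round(1),"roll",round(roll,4))
E
python3 -c "
from h import *
go(562,95.9,140,0.3928)"
```

```text
t 0.1 tcp [199.9 591.9 214.1] F [ 0.4 -0.7 -0.5] ang 1.245 q [ 1.14  0.49  1.56 -0.    1.09 -0.11] move [-501.8 -354.    74.4] roll 0.8522
```

{"method": "step_arm", "body": {"moves": [{"tx":-40,"ty":0,"tz":0,"roll":0.1},{"tx":-501.8,"ty":-354,"tz":74.4,"roll":0.852},{"tx":-501.8,"ty":-354,"tz":74.4,"roll":0.852},{"tx":-501.8,"ty":-354,"tz":74.4,"roll":0.852},{"tx":-501.8,"ty":-354,"tz":74.4,"roll":0.852},{"tx":-501.8,"ty":-354,"tz":74.4,"roll":0.852},{"tx":-501.8,"ty":-354,"tz":74.4,"roll":0.852},{"tx":-501.8,"ty":-354,"tz":74.4,"roll":0.852},{"tx":-501.8,"ty":-354,"tz":74.4,"roll":0.852},{"tx":-501.8,"ty":-354,"tz":74.4,"roll":0.852},{"tx":-501.8,"ty":-354,"tz":74.4,"roll":0.852},{"tx":-501.8,"ty":-354,"tz":74.4,"roll":0.852}], "grip": 95}}

```text
t: 1.1
eef_pos: [491.9, 199.9, 156.2]
tcp_rot: [-3.141, -0.0, 1.964]
ft_force: [1.5, 0.0, 0.9]
opening: 1.005
grip_force: 0.0
```

```bash
python3 -c "
from h import *
go(562,95.9,140,0.3928)"
```

```text
t 1.1 tcp [491.9 199.9 156.2] F [1.5 0.  0.9] ang 0.393 q [ 0.26  0.43  1.86  0.    0.86 -0.13] move [-122.9   24.9   16.2] roll 0.0002
```

{"method": "step_arm", "body": {"moves": [{"tx":-105,"ty":20,"tz":16,"roll":0},{"tx":-105,"ty":20,"tz":16,"roll":0},{"tx":-105,"ty":20,"tz":16,"roll":0},{"tx":-105,"ty":20,"tz":16,"roll":0},{"tx":-105,"ty":20,"tz":16,"roll":0},{"tx":-105,"ty":20,"tz":16,"roll":0}]}}

```text
t: 1.6
eef_pos: [549.4, 112.8, 140.3]
tcp_rot: [-3.141, -0.0, 1.964]
ft_force: [0.0, 0.2, -0.0]
opening: 0.998
grip_force: 0.0
```

```bash
python3 - <<'E'
from h import *
from cell import optics
go(562,95.9,34,0.3928)
c=optics.read_camera("wrist"); cv2.imwrite("pics/w1.png",np.clip(c["pixels"]*1.4,0,255).astype(np.uint8))
K,V=c["mtx"],c["view"]
a=.3928;co,si=np.cos(a),np.sin(a)
P=[(562+co*x-si*y,95.9+si*x+co*y,57) for x,y in((30,75),(30,-75),(-30,-75),(-30,75))]
print(proj(P,K,V).round(0).tolist())
np.savez("w1.npz",K=K,V=V)
E
```

```text
t 1.6 tcp [549.4 112.8 140.3] F [ 0.   0.2 -0. ] ang 0.3928 q [ 0.08  0.49  1.8   0.    0.85 -0.31] move [-20.5   5.2 106.3] roll 0.0
[[374.0, 170.0], [366.0, 378.0], [285.0, 378.0], [279.0, 170.0]]
```

View pics/w1.png

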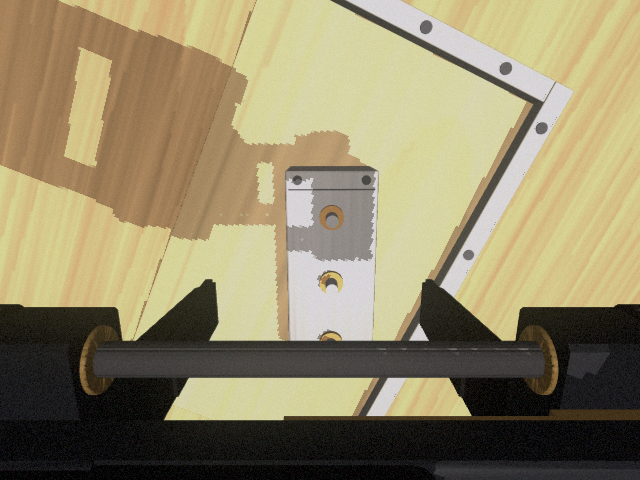

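The wrist view shows the control housing lying straight between the fingers. Its end corners are at about (287,171) and (378,171), and the fence's inner top corner is at about (541,104). I'll check this against the fit from the top view.

```bash
python3 - <<'E'
from h import *
d=np.load("w1.npz");K,V=d["K"],d["V"]
p=back([(287,171),(378,171)],57,K,V); print(p.round(1), np.linalg.norm(p[1]-p[0]))
e=(p[1]-p[0])[:2]; a=np.arctan2(e[1],e[0]); print(a, p.mean(0)[:2]-75*np.array([-np.sin(a),np.cos(a)]))
print(back([(541,104),(572,91)],27,K,V).round(1))
j=[550.27,99.44];t=-.0327;c,s=np.cos(t),np.sin(t)
for x,y in((95,165),(110,180)): print(j[0]+c*x-s*y,j[1]+s*x+c*y)
E
```

```text
[[510.3 155.2  57. ]
 [563.5 177.3  57. ]] 57.623458366800136
0.39313593419059895 [565.6026935   96.96108944]
[[651.8 259.8  27. ]
 [666.8 274.9  27. ]]
650.6137517430976 261.2458450307639
666.0961453729013 275.7474134801356
```

{"method": "step_arm", "body": {"moves": [{"tx":-22,"ty":7,"tz":30,"roll":0},{"tx":-22,"ty":7,"tz":70,"roll":0},{"tx":-22,"ty":7,"tz":95,"roll":0},{"tx":-22,"ty":7,"tz":106,"roll":0},{"tx":-22,"ty":7,"tz":106,"roll":0},{"tx":-22,"ty":7,"tz":106,"roll":0}]}}

```text
t: 2.15
eef_pos: [564.9, 95.7, 35.2]
tcp_rot: [3.141, -0.0, 1.965]
ft_force: [-0.1, 0.5, 0.9]
opening: 0.997
grip_force: 0.0
```

{"method": "step_arm", "body": {"moves": [{"tx":0,"ty":0,"tz":0,"roll":0},{"tx":0,"ty":0,"tz":0,"roll":0},{"tx":0,"ty":0,"tz":0,"roll":0},{"tx":0,"ty":0,"tz":0,"roll":0},{"tx":0,"ty":0,"tz":0,"roll":0},{"tx":0,"ty":0,"tz":0,"roll":0},{"tx":0,"ty":0,"tz":0,"roll":0},{"tx":0,"ty":0,"tz":0,"roll":0},{"tx":0,"ty":0,"tz":0,"roll":0}], "grip": 50}}

```text
t: 2.9
eef_pos: [565.1, 94.8, 34.9]
tcp_rot: [3.141, 0.0, 1.964]
ft_force: [0.1, 0.2, 5.5]
opening: 0.628
grip_force: 30.0
```

```bash
python3 -c "
from h import *
t=-.0327;c,s=np.cos(t),np.sin(t)
x,y=50,75
go(550.8+c*x-s*y,98.5+s*x+c*y,35,t)"
```

```text
t 2.9 tcp [565.1  94.8  34.9] F [0.1 0.2 5.5] ang 0.3929 q [ 0.05  0.66  1.84  0.    0.64 -0.34] move [56.5 64.7 -0.1] roll 0.4256
```

{"method": "step_arm", "body": {"moves": [{"tx":0,"ty":0,"tz":-4,"roll":0},{"tx":10,"ty":0,"tz":-4,"roll":0.1},{"tx":20,"ty":15,"tz":-4,"roll":0.2},{"tx":35,"ty":35,"tz":-4,"roll":0.3},{"tx":50,"ty":55,"tz":-4,"roll":0.4},{"tx":56,"ty":64,"tz":-4,"roll":0.4256},{"tx":56.5,"ty":64.7,"tz":-4,"roll":0.4256},{"tx":56.5,"ty":64.7,"tz":-4,"roll":0.4256},{"tx":56.5,"ty":64.7,"tz":-2,"roll":0.4256},{"tx":56.5,"ty":64.7,"tz":-0.5,"roll":0.4256},{"tx":56.5,"ty":64.7,"tz":-0.5,"roll":0.4256}]}}

```text
t: 3.82
eef_pos: [602.5, 171.1, 35.0]
tcp_rot: [-3.141, 0.0, 1.538]
ft_force: [0.1, 0.2, -5.0]
opening: 0.626
grip_force: 30.0
```

```bash
python3 - <<'E'
from h import *
from cell import optics
t=-.0327;c,s=np.cos(t),np.sin(t)
x,y=65,90
go(550.8+c*x-s*y,98.5+s*x+c*y,35,t)
c=optics.read_camera("top"); im=c["pixels"][165:280,215:395]
cv2.imwrite("pics/ja2.png",np.clip(cv2.resize(im,None,fx=4.4,fy=4.4,interpolation=2)*1.4,0,255).astype(np.uint8))
E
```

```text
t 3.82 tcp [602.5 171.1  35. ] F [ 0.1  0.2 -5. ] ang -0.0328 q [0.17 0.71 1.71 0.   0.73 0.2 ] move [15.8 15.7 -0. ] roll -0.0001
```

View pics/ja2.png

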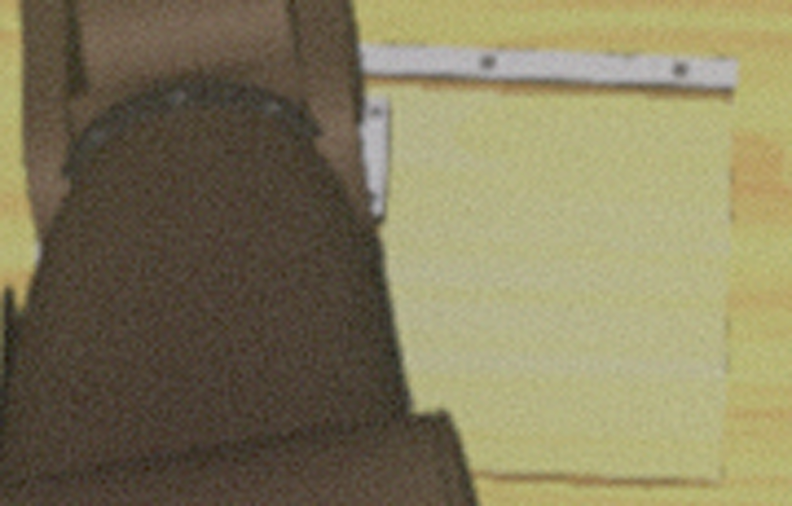

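The control housing is held and clear of both fences, with its right end at about (385,100–215) in the crop. The wrist carries its 5 N weight. Next I'll lower it and creep to the far fence under force feedback.

{"method": "step_arm", "body": {"moves": [{"tx":0,"ty":4,"tz":0.6,"roll":0},{"tx":0,"ty":9,"tz":0.6,"roll":0},{"tx":0,"ty":13,"tz":0.6,"roll":0},{"tx":0,"ty":13,"tz":0.6,"roll":0},{"tx":0,"ty":13,"tz":0.6,"roll":0}]}}

```text
t: 4.28
eef_pos: [616.5, 171.0, 34.9]
tcp_rot: [3.14, -0.0, 1.538]
ft_force: [0.2, -2.5, 4.0]
opening: 0.63
grip_force: 30.0
```

{"method": "step_arm", "body": {"moves": [{"tx":0,"ty":0.7,"tz":0,"roll":0},{"tx":0,"ty":1.5,"tz":0,"roll":0},{"tx":0,"ty":1.5,"tz":0,"roll":0},{"tx":0,"ty":1.5,"tz":0,"roll":0}]}}

```text
t: 4.62
eef_pos: [616.6, 171.1, 34.9]
tcp_rot: [-3.14, 0.0, 1.538]
ft_force: [-8.0, -3.0, 8.2]
opening: 0.629
grip_force: 30.0
```

{"method": "step_arm", "body": {"moves": [{"tx":0,"ty":0.5,"tz":0,"roll":0},{"tx":0,"ty":1,"tz":0,"roll":0},{"tx":0,"ty":1,"tz":0,"roll":0},{"tx":0,"ty":1,"tz":0,"roll":0}]}}

```text
t: 4.95
eef_pos: [617.2, 171.1, 34.9]
tcp_rot: [-3.139, 0.0, 1.538]
ft_force: [-9.1, -2.1, 11.0]
opening: 0.628
grip_force: 30.0
```

{"method": "step_arm", "body": {"moves": [{"tx":4,"ty":0,"tz":0,"roll":0},{"tx":9,"ty":0,"tz":0,"roll":0},{"tx":12,"ty":0,"tz":0,"roll":0},{"tx":12,"ty":0,"tz":0,"roll":0},{"tx":12,"ty":0,"tz":0,"roll":0}]}}

```text
t: 5.37
eef_pos: [619.2, 183.4, 34.9]
tcp_rot: [3.14, -0.0, 1.539]
ft_force: [-0.6, -0.9, 5.2]
opening: 0.628
grip_force: 30.0
```

{"method": "step_arm", "body": {"moves": [{"tx":0.7,"ty":0,"tz":0,"roll":0},{"tx":1.5,"ty":0,"tz":0,"roll":0},{"tx":1.5,"ty":0,"tz":0,"roll":0},{"tx":1.5,"ty":0,"tz":0,"roll":0}]}}

```text
t: 5.7
eef_pos: [619.3, 184.2, 34.9]
tcp_rot: [3.141, 0.0, 1.538]
ft_force: [0.3, -5.1, 4.8]
opening: 0.629
grip_force: 30.0
```

{"method": "step_arm", "body": {"moves": [{"tx":0.5,"ty":0,"tz":0,"roll":0},{"tx":1,"ty":0,"tz":0,"roll":0},{"tx":1,"ty":0,"tz":0,"roll":0},{"tx":1,"ty":0,"tz":0,"roll":0}]}}

```text
t: 6.03
eef_pos: [619.3, 185.1, 34.9]
tcp_rot: [3.141, 0.0, 1.538]
ft_force: [0.1, -6.3, 6.0]
opening: 0.624
grip_force: 30.0
```

{"method": "step_arm", "body": {"moves": [{"tx":1,"ty":0.5,"tz":-0.3,"roll":0},{"tx":2,"ty":1,"tz":-0.3,"roll":0},{"tx":2,"ty":2,"tz":-0.3,"roll":0},{"tx":2,"ty":2,"tz":-0.3,"roll":0},{"tx":2,"ty":2,"tz":-0.3,"roll":0}]}}

```text
t: 6.45
eef_pos: [619.5, 185.6, 35.0]
tcp_rot: [-3.138, 0.003, 1.539]
ft_force: [-8.0, -16.0, 11.8]
opening: 0.629
grip_force: 30.0
```

{"method": "step_arm", "body": {"moves": [{"tx":1,"ty":0.5,"tz":0,"roll":0},{"tx":1.5,"ty":1,"tz":0,"roll":0},{"tx":1.5,"ty":1,"tz":0,"roll":0},{"tx":1.5,"ty":1,"tz":0,"roll":0}]}}

```text
t: 6.78
eef_pos: [619.6, 185.9, 34.9]
tcp_rot: [-3.136, 0.005, 1.539]
ft_force: [-15.4, -23.0, 15.5]
opening: 0.629
grip_force: 30.0
```

```bash
python3 - <<'E'
from h import *
from cell import optics
t=-.0327;c,s=np.cos(t),np.sin(t)
x,y=65,90
go(550.8+c*x-s*y,98.5+s*x+c*y,35,t)
c=optics.read_camera("wrist"); cv2.imwrite("pics/w2.png",np.clip(c["pixels"]*1.4,0,255).astype(np.uint8))
E
```

```text
t 6.78 tcp [619.6 185.9  34.9] F [-15.4 -23.   15.5] ang -0.0316 q [ 0.19  0.73  1.65 -0.    0.77  0.23] move [ 0.4 -0.9 -0.1] roll 0.0011
```

View pics/w2.png

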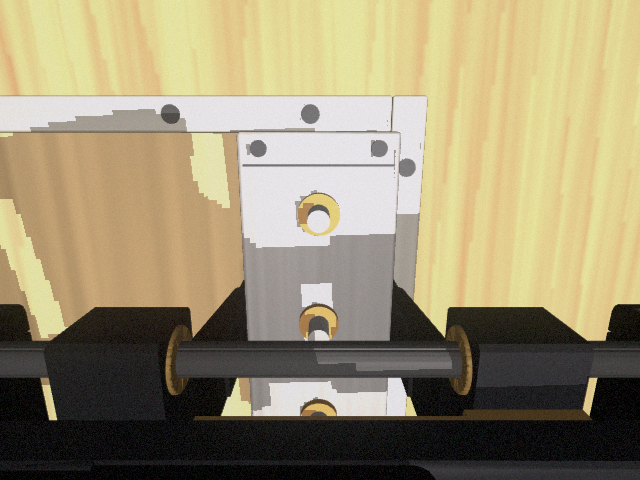

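The wrist view shows the housing seated in the corner: its end is at the left fence (row 132) and its side at the far fence (column 397). The forces confirm contact on both. I'll relax the load and release.

{"method": "step_arm", "body": {"moves": [{"tx":-1,"ty":-1,"tz":0,"roll":0},{"tx":-2,"ty":-2,"tz":-0.2,"roll":0},{"tx":-2,"ty":-2,"tz":-0.2,"roll":0},{"tx":-2,"ty":-2,"tz":-0.2,"roll":0}]}}

```text
t: 7.17
eef_pos: [619.4, 185.8, 34.8]
tcp_rot: [-3.14, 0.002, 1.538]
ft_force: [-3.0, -10.6, 4.7]
opening: 0.628
grip_force: 30.0
```

{"method": "step_arm", "body": {"moves": [{"tx":0,"ty":0,"tz":0,"roll":0},{"tx":0,"ty":0,"tz":0,"roll":0},{"tx":0,"ty":0,"tz":0,"roll":0},{"tx":0,"ty":0,"tz":0,"roll":0},{"tx":0,"ty":0,"tz":0,"roll":0},{"tx":0,"ty":0,"tz":0,"roll":0},{"tx":0,"ty":0,"tz":0,"roll":0}], "grip": 95}}

```text
t: 7.75
eef_pos: [620.0, 187.4, 34.9]
tcp_rot: [3.141, -0.0, 1.538]
ft_force: [0.2, -0.2, 0.6]
opening: 0.99
grip_force: 0.0
```

{"method": "step_arm", "body": {"moves": [{"tx":0,"ty":0,"tz":-20,"roll":0},{"tx":0,"ty":0,"tz":-60,"roll":0},{"tx":0,"ty":0,"tz":-100,"roll":0},{"tx":0,"ty":0,"tz":-120,"roll":0},{"tx":0,"ty":0,"tz":-120,"roll":0},{"tx":0,"ty":0,"tz":-120,"roll":0}]}}

```text
t: 8.25
eef_pos: [620.2, 187.4, 156.0]
tcp_rot: [3.139, -0.001, 1.538]
ft_force: [-0.1, -0.4, 0.2]
opening: 1.0
grip_force: 0.0
```

```bash
python3 - <<'E'
from h import *
go(438,-333,150,.1895)
E
```

```text
t 8.25 tcp [620.2 187.4 156. ] F [-0.1 -0.4  0.2] ang -0.0325 q [0.19 0.58 1.56 0.   0.99 0.22] move [-526.  -165.2    5.3] roll -0.222
```

{"method": "step_arm", "body": {"moves": [{"tx":-40,"ty":-12,"tz":0,"roll":-0.02},{"tx":-80,"ty":-25,"tz":0,"roll":-0.04},{"tx":-526,"ty":-165,"tz":5,"roll":-0.222},{"tx":-526,"ty":-165,"tz":5,"roll":-0.222},{"tx":-526,"ty":-165,"tz":5,"roll":-0.222},{"tx":-526,"ty":-165,"tz":5,"roll":-0.222},{"tx":-526,"ty":-165,"tz":5,"roll":-0.222},{"tx":-526,"ty":-165,"tz":5,"roll":-0.222},{"tx":-526,"ty":-165,"tz":5,"roll":-0.222},{"tx":-526,"ty":-165,"tz":5,"roll":-0.222},{"tx":-526,"ty":-165,"tz":5,"roll":-0.222},{"tx":-526,"ty":-165,"tz":5,"roll":-0.222}]}}

```text
t: 9.25
eef_pos: [453.8, -284.5, 148.9]
tcp_rot: [-3.14, -0.002, 1.76]
ft_force: [1.3, -0.2, 0.6]
opening: 1.0
grip_force: 0.0
```

{"method": "step_arm", "body": {"moves": [{"tx":0,"ty":0,"tz":0,"roll":0},{"tx":0,"ty":0,"tz":0,"roll":0}]}}

```text
t: 9.42
eef_pos: [454.0, -284.5, 148.8]
tcp_rot: [-3.14, -0.002, 1.756]
ft_force: [-0.5, -0.1, -0.2]
opening: 0.997
grip_force: 0.0
```

```bash
python3 - <<'E'
from h import *
go(438,-333,140,.1895)
E
```

```text
t 9.42 tcp [ 454.  -284.5  148.8] F [-0.5 -0.1 -0.2] ang 0.1856 q [-0.68  0.45  1.85  0.    0.85 -0.87] move [-44.8 -24.7   8.8] roll -0.0039
```

{"method": "step_arm", "body": {"moves": [{"tx":-35,"ty":-20,"tz":8,"roll":-0.004},{"tx":-45,"ty":-25,"tz":8,"roll":-0.004},{"tx":-45,"ty":-25,"tz":8,"roll":-0.004},{"tx":-45,"ty":-25,"tz":8,"roll":-0.004}]}}

```text
t: 9.75
eef_pos: [439.3, -331.0, 141.7]
tcp_rot: [-3.141, -0.002, 1.764]
ft_force: [0.4, 0.2, -0.5]
opening: 0.999
grip_force: 0.0
```

```bash
python3 - <<'E'
from h import *
from cell import optics
go(438,-333,22,.1895)
c=optics.read_camera("wrist"); w=np.clip(c["pixels"]*1.4,0,255).astype(np.uint8)
K,V=c["mtx"],c["view"]; np.savez("w3.npz",K=K,V=V)
a=.1895;co,si=np.cos(a),np.sin(a)
print(proj([(438+co*x-si*y,-333+si*x+co*y,45) for x,y in((30,45),(30,-45),(-30,-45),(-30,45))],K,V).round(0).tolist())
c=optics.read_camera("top"); im=c["pixels"][165:280,215:395]
t=np.clip(cv2.resize(im,None,fx=4.4,fy=4.4,interpolation=2)*1.4,0,255).astype(np.uint8)
cv2.imwrite("pics/w3.png",w); cv2.imwrite("pics/ja3.png",t)
E
```

```text
t 9.75 tcp [ 439.3 -331.   141.7] F [ 0.4  0.2 -0.5] ang 0.193 q [-0.77  0.47  1.82  0.    0.85 -0.96] move [ -1.9  -1.6 119.7] roll 0.0035
[[361.0, 186.0], [357.0, 309.0], [275.0, 309.0], [272.0, 186.0]]
```

View pics/w3.png

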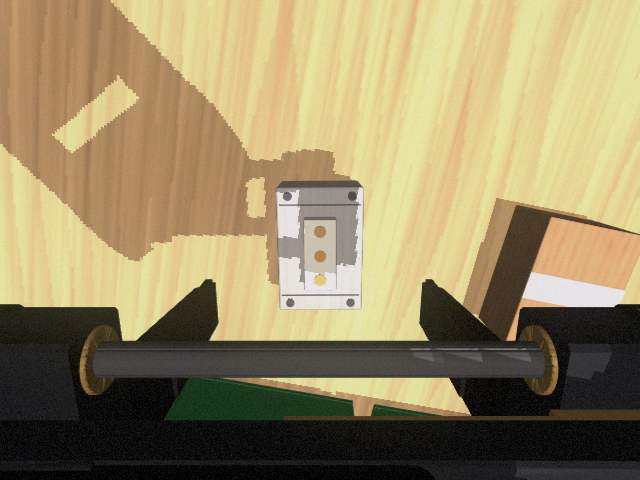

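View pics/ja3.png

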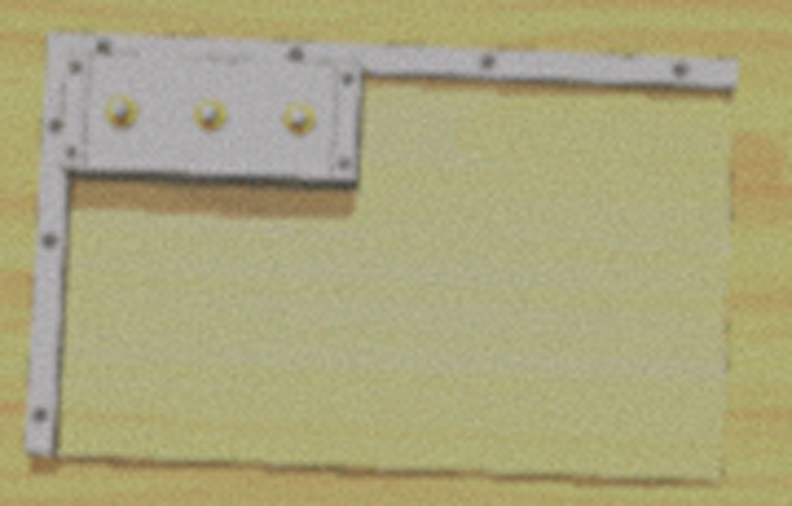

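The control housing now sits flush and parallel in the corner. The terminal housing is centred between the fingers, with corners at (277,187), (363,187), (362,309) and (279,309). The carton is clear to the right. I'll grasp it.

{"method": "step_arm", "body": {"moves": [{"tx":-2,"ty":0.5,"tz":35,"roll":0},{"tx":-2,"ty":0.5,"tz":75,"roll":0},{"tx":-2,"ty":0.5,"tz":105,"roll":0},{"tx":-2,"ty":0.5,"tz":119,"roll":0},{"tx":-2,"ty":0.5,"tz":119,"roll":0},{"tx":-2,"ty":0.5,"tz":119,"roll":0}]}}

```text
t: 10.35
eef_pos: [440.6, -332.8, 23.4]
tcp_rot: [-3.141, -0.001, 1.765]
ft_force: [0.4, -0.2, 0.4]
opening: 0.998
grip_force: 0.0
```

{"method": "step_arm", "body": {"moves": [{"tx":0,"ty":0,"tz":0,"roll":0},{"tx":0,"ty":0,"tz":0,"roll":0},{"tx":0,"ty":0,"tz":0,"roll":0},{"tx":0,"ty":0,"tz":0,"roll":0},{"tx":0,"ty":0,"tz":0,"roll":0},{"tx":0,"ty":0,"tz":0,"roll":0},{"tx":0,"ty":0,"tz":0,"roll":0},{"tx":0,"ty":0,"tz":0,"roll":0},{"tx":0,"ty":0,"tz":0,"roll":0}], "grip": 50}}

```text
t: 11.1
eef_pos: [440.4, -334.0, 23.8]
tcp_rot: [3.141, 0.0, 1.764]
ft_force: [-0.4, 0.6, 5.1]
opening: 0.629
grip_force: 30.0
```

{"method": "step_arm", "body": {"moves": [{"tx":0,"ty":0,"tz":-10,"roll":0},{"tx":0,"ty":0,"tz":-35,"roll":0},{"tx":0,"ty":0,"tz":-70,"roll":0},{"tx":0,"ty":0,"tz":-80,"roll":0},{"tx":0,"ty":0,"tz":-80,"roll":0},{"tx":0,"ty":0,"tz":-80,"roll":0}]}}

```text
t: 11.6
eef_pos: [440.0, -333.7, 103.3]
tcp_rot: [3.141, 0.0, 1.764]
ft_force: [-0.5, 0.7, -3.5]
opening: 0.629
grip_force: 30.0
```

```bash
python3 - <<'E'
from h import *
t=-.0327;c,s=np.cos(t),np.sin(t)
x,y=53,-50
go(550.8+c*x-s*y,97+s*x+c*y,80,t)
E
```

```text
t 11.6 tcp [ 440.  -333.7  103.3] F [-0.5  0.7 -3.5] ang 0.1934 q [-0.77  0.53  1.85  0.    0.76 -0.96] move [340.8 232.   23.3] roll 0.2261
```

{"method": "step_arm", "body": {"moves": [{"tx":25,"ty":17,"tz":1,"roll":0.02},{"tx":340.8,"ty":232,"tz":15,"roll":0.226},{"tx":340.8,"ty":232,"tz":15,"roll":0.226},{"tx":340.8,"ty":232,"tz":15,"roll":0.226},{"tx":340.8,"ty":232,"tz":15,"roll":0.226},{"tx":340.8,"ty":232,"tz":15,"roll":0.226},{"tx":340.8,"ty":232,"tz":15,"roll":0.226},{"tx":340.8,"ty":232,"tz":15,"roll":0.226},{"tx":340.8,"ty":232,"tz":15,"roll":0.226},{"tx":340.8,"ty":232,"tz":15,"roll":0.226},{"tx":340.8,"ty":232,"tz":15,"roll":0.226},{"tx":340.8,"ty":232,"tz":15,"roll":0.226}]}}

```text
t: 12.6
eef_pos: [602.1, 48.1, 86.0]
tcp_rot: [-3.139, -0.0, 1.542]
ft_force: [-0.3, -0.8, -3.9]
opening: 0.628
grip_force: 30.0
```

{"method": "step_arm", "body": {"moves": [{"tx":0,"ty":0,"tz":0,"roll":0},{"tx":0,"ty":0,"tz":0,"roll":0},{"tx":0,"ty":0,"tz":0,"roll":0}]}}

```text
t: 12.85
eef_pos: [601.7, 43.8, 87.9]
tcp_rot: [-3.14, 0.0, 1.537]
ft_force: [-0.2, 0.0, -3.2]
opening: 0.628
grip_force: 30.0
```

```bash
python3 - <<'E'
from h import *
t=-.0327;c,s=np.cos(t),np.sin(t)
x,y=53,-50
go(550.8+c*x-s*y,97+s*x+c*y,37,t)
E
```

```text
t 12.85 tcp [601.7  43.8  87.9] F [-0.2  0.  -3.2] ang -0.0342 q [-0.04  0.61  1.73 -0.    0.8  -0.  ] move [ 1.5  0.4 50.9] roll -0.0015
```

{"method": "step_arm", "body": {"moves": [{"tx":0,"ty":0,"tz":20,"roll":0},{"tx":0,"ty":0,"tz":40,"roll":-0.0015},{"tx":0,"ty":0,"tz":48,"roll":-0.0015},{"tx":0,"ty":0,"tz":51,"roll":-0.0015},{"tx":0,"ty":0,"tz":52,"roll":-0.0015},{"tx":0,"ty":0,"tz":52,"roll":-0.0015},{"tx":0,"ty":0,"tz":52,"roll":-0.0015}]}}

```text
t: 13.43
eef_pos: [602.8, 45.0, 37.4]
tcp_rot: [3.14, -0.0, 1.539]
ft_force: [0.4, -0.7, -3.6]
opening: 0.63
grip_force: 30.0
```

{"method": "step_arm", "body": {"moves": [{"tx":0,"ty":4,"tz":0,"roll":0},{"tx":0,"ty":8,"tz":0,"roll":0},{"tx":0,"ty":11,"tz":0,"roll":0},{"tx":0,"ty":12.5,"tz":0,"roll":0},{"tx":0,"ty":12.5,"tz":0,"roll":0},{"tx":0,"ty":12.5,"tz":0,"roll":0}]}}

```text
t: 13.93
eef_pos: [614.8, 44.8, 36.4]
tcp_rot: [-3.141, -0.0, 1.54]
ft_force: [-0.1, -0.4, -3.6]
opening: 0.629
grip_force: 30.0
```

{"method": "step_arm", "body": {"moves": [{"tx":5,"ty":0,"tz":0.5,"roll":0},{"tx":10,"ty":0,"tz":0.7,"roll":0},{"tx":15,"ty":0,"tz":0.7,"roll":0},{"tx":17,"ty":0,"tz":0.7,"roll":0},{"tx":17,"ty":0,"tz":0.7,"roll":0},{"tx":17,"ty":0,"tz":0.7,"roll":0}]}}

```text
t: 14.43
eef_pos: [615.4, 62.2, 35.9]
tcp_rot: [3.141, -0.0, 1.54]
ft_force: [-0.6, 0.3, -1.6]
opening: 0.628
grip_force: 30.0
```

{"method": "step_arm", "body": {"moves": [{"tx":0,"ty":0.7,"tz":0,"roll":0},{"tx":0.5,"ty":1.5,"tz":0,"roll":0},{"tx":1,"ty":2,"tz":0,"roll":0},{"tx":1,"ty":2,"tz":0,"roll":0},{"tx":1,"ty":2,"tz":0,"roll":0}]}}

```text
t: 14.85
eef_pos: [616.7, 62.1, 35.9]
tcp_rot: [-3.14, 0.0, 1.539]
ft_force: [-4.7, -2.8, 3.7]
opening: 0.631
grip_force: 30.0
```

{"method": "step_arm", "body": {"moves": [{"tx":0.7,"ty":0.5,"tz":0,"roll":0},{"tx":1.2,"ty":1,"tz":0,"roll":0},{"tx":1.5,"ty":1.5,"tz":0,"roll":0},{"tx":1.5,"ty":1.5,"tz":0,"roll":0},{"tx":1.5,"ty":1.5,"tz":0,"roll":0}]}}

```text
t: 15.27
eef_pos: [616.9, 62.5, 36.0]
tcp_rot: [-3.137, 0.001, 1.539]
ft_force: [-11.9, -11.1, 10.2]
opening: 0.631
grip_force: 30.0
```

{"method": "step_arm", "body": {"moves": [{"tx":0.7,"ty":0,"tz":-0.3,"roll":0},{"tx":1.5,"ty":0,"tz":-0.3,"roll":0},{"tx":2.5,"ty":0,"tz":-0.3,"roll":0},{"tx":2.5,"ty":0,"tz":-0.3,"roll":0},{"tx":2.5,"ty":0,"tz":-0.3,"roll":0}]}}

```text
t: 15.68
eef_pos: [617.0, 65.1, 36.0]
tcp_rot: [-3.137, 0.001, 1.539]
ft_force: [-11.8, -9.9, 6.7]
opening: 0.632
grip_force: 30.0
```

```bash
python3 - <<'E'
from h import *
from cell import optics
go(617,63,37,-.0327)
c=optics.read_camera("wrist"); cv2.imwrite("pics/w4.png",np.clip(c["pixels"]*1.4,0,255).astype(np.uint8))
E
```

```text
t 15.68 tcp [617.   65.1  36. ] F [-11.8  -9.9   6.7] ang -0.0323 q [-0.    0.7   1.72 -0.    0.73  0.03] move [-2.1  0.1 -1. ] roll 0.0004
```

View pics/w4.png

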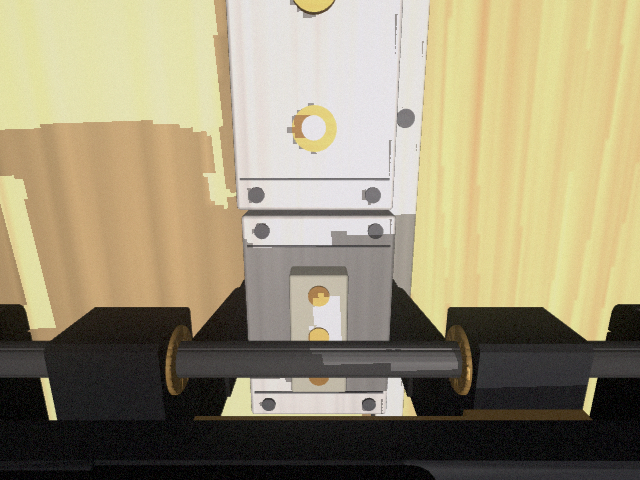

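The view shows a gap of about 6 px (rows 209–215, roughly 2.5 mm) between the housings. I'll keep pushing until the force rises.

{"method": "step_arm", "body": {"moves": [{"tx":0.7,"ty":-0.7,"tz":0,"roll":0},{"tx":1.5,"ty":-0.7,"tz":0,"roll":0},{"tx":2.2,"ty":-0.7,"tz":0,"roll":0},{"tx":3,"ty":-0.7,"tz":0,"roll":0},{"tx":3,"ty":-0.7,"tz":0,"roll":0},{"tx":3,"ty":-0.7,"tz":0,"roll":0}]}}

```text
t: 16.23
eef_pos: [617.1, 67.2, 36.0]
tcp_rot: [-3.138, 0.002, 1.539]
ft_force: [-8.3, -17.0, 4.0]
opening: 0.628
grip_force: 30.0
```

{"method": "step_arm", "body": {"moves": [{"tx":0.7,"ty":0.7,"tz":0,"roll":0},{"tx":1.5,"ty":0.7,"tz":0,"roll":0},{"tx":1.5,"ty":0.7,"tz":0,"roll":0},{"tx":1.5,"ty":0.7,"tz":0,"roll":0}]}}

```text
t: 16.57
eef_pos: [617.1, 67.4, 35.9]
tcp_rot: [-3.136, 0.004, 1.54]
ft_force: [-13.1, -26.6, 6.4]
opening: 0.629
grip_force: 30.0
```

Contact confirmed: the force jumped to 27 N with almost no travel. Relax, release and retreat.

{"method": "step_arm", "body": {"moves": [{"tx":-1,"ty":-1,"tz":0,"roll":0},{"tx":-2.5,"ty":-2,"tz":0,"roll":0},{"tx":-2.5,"ty":-2,"tz":0,"roll":0},{"tx":-2.5,"ty":-2,"tz":0,"roll":0}]}}

```text
t: 16.9
eef_pos: [616.9, 67.3, 35.9]
tcp_rot: [-3.141, 0.001, 1.54]
ft_force: [-1.3, -10.3, -0.9]
opening: 0.625
grip_force: 30.0
```

{"method": "step_arm", "body": {"moves": [{"tx":0,"ty":0,"tz":0,"roll":0},{"tx":0,"ty":0,"tz":0,"roll":0},{"tx":0,"ty":0,"tz":0,"roll":0},{"tx":0,"ty":0,"tz":0,"roll":0},{"tx":0,"ty":0,"tz":0,"roll":0},{"tx":0,"ty":0,"tz":0,"roll":0},{"tx":0,"ty":0,"tz":0,"roll":0}], "grip": 95}}

```text
t: 17.48
eef_pos: [617.1, 68.8, 36.1]
tcp_rot: [3.142, -0.0, 1.54]
ft_force: [0.1, 0.5, 0.6]
opening: 0.989
grip_force: 0.0
```

{"method": "step_arm", "body": {"moves": [{"tx":0,"ty":0,"tz":-20,"roll":0},{"tx":0,"ty":0,"tz":-60,"roll":0},{"tx":0,"ty":0,"tz":-100,"roll":0},{"tx":-40,"ty":0,"tz":-120,"roll":0},{"tx":-80,"ty":0,"tz":-120,"roll":0},{"tx":-120,"ty":0,"tz":-120,"roll":0},{"tx":-160,"ty":0,"tz":-120,"roll":0},{"tx":-200,"ty":0,"tz":-120,"roll":0},{"tx":-240,"ty":0,"tz":-120,"roll":0},{"tx":-280,"ty":0,"tz":-120,"roll":0},{"tx":-280,"ty":0,"tz":-120,"roll":0},{"tx":-280,"ty":0,"tz":-120,"roll":0}]}}

```text
t: 18.48
eef_pos: [608.0, -213.1, 155.7]
tcp_rot: [-3.141, -0.0, 1.536]
ft_force: [-0.6, 1.1, -0.6]
opening: 1.001
grip_force: 0.0
```

```bash
python3 - <<'E'
from h import *
from cell import optics
im=optics.read_camera("top")["pixels"][165:280,215:395]
cv2.imwrite("pics/ja4.png",np.clip(cv2.resize(im,None,fx=4.4,fy=4.4,interpolation=2)*1.4,0,255).astype(np.uint8))
E
```

```text
(no output)
```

View pics/ja4.png

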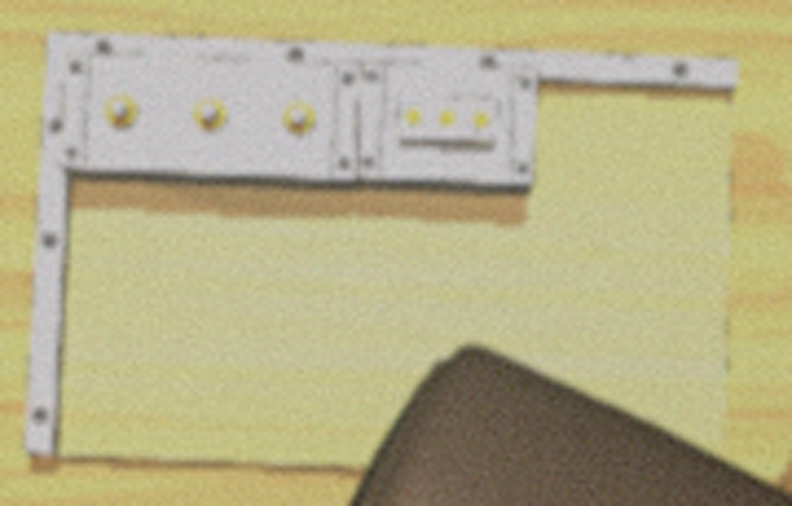

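The row looks flush and butted. Comparing the screw lines, the control housing may sit about 1 mm further from the long fence than the terminal housing. There is plenty of time, so I'll give its near face a gentle push with closed fingers.

```bash
python3 - <<'E'
from h import *
t=-.0327;c,s=np.cos(t),np.sin(t)
x,y=0,85
go(550.8+c*x-s*y,97+s*x+c*y,155,t)
E
```

```text
t 18.53 tcp [ 608.1 -211.5  155.8] F [ 0.   0.1 -1.4] ang -0.0326 q [-0.44  0.58  1.57  0.    0.99 -0.41] move [391.5 -67.3   1. ] roll 0.0001
```

{"method": "step_arm", "body": {"moves": [{"tx":0,"ty":-30,"tz":0,"roll":0},{"tx":30,"ty":-67,"tz":0,"roll":0},{"tx":392,"ty":-67,"tz":0,"roll":0},{"tx":392,"ty":-67,"tz":0,"roll":0},{"tx":392,"ty":-67,"tz":0,"roll":0},{"tx":392,"ty":-67,"tz":0,"roll":0},{"tx":392,"ty":-67,"tz":0,"roll":0},{"tx":392,"ty":-67,"tz":0,"roll":0},{"tx":392,"ty":-67,"tz":0,"roll":0},{"tx":392,"ty":-67,"tz":0,"roll":0},{"tx":392,"ty":-67,"tz":0,"roll":0},{"tx":392,"ty":-67,"tz":0,"roll":0}], "grip": 0}}

```text
t: 19.53
eef_pos: [552.3, 189.3, 156.2]
tcp_rot: [3.141, -0.001, 1.546]
ft_force: [0.2, 0.8, -0.7]
opening: 0.212
grip_force: 0.0
```

{"method": "step_arm", "body": {"moves": [{"tx":0,"ty":0,"tz":0,"roll":0},{"tx":0,"ty":0,"tz":0,"roll":0},{"tx":0,"ty":0,"tz":0,"roll":0}]}}

```text
t: 19.78
eef_pos: [553.3, 182.3, 156.1]
tcp_rot: [-3.141, 0.0, 1.54]
ft_force: [0.9, -0.2, 0.4]
opening: 0.023
grip_force: 0.0
```

```bash
python3 - <<'E'
from h import *
t=-.0327;c,s=np.cos(t),np.sin(t)
x,y=0,87
go(550.8+c*x-s*y,97+s*x+c*y,32,t)
E
```

```text
t 19.78 tcp [553.3 182.3 156.1] F [ 0.9 -0.2  0.4] ang -0.0312 q [ 0.2   0.5   1.73 -0.    0.92  0.24] move [  1.6   0.3 124.1] roll 0.0015
```

{"method": "step_arm", "body": {"moves": [{"tx":2,"ty":0,"tz":40,"roll":0.0015},{"tx":2,"ty":0,"tz":80,"roll":0.0015},{"tx":2,"ty":0,"tz":115,"roll":0.0015},{"tx":2,"ty":0,"tz":124,"roll":0.0015},{"tx":2,"ty":0,"tz":124,"roll":0.0015},{"tx":2,"ty":6,"tz":124,"roll":0.0015},{"tx":2,"ty":12,"tz":124,"roll":0.0015},{"tx":2,"ty":16,"tz":124,"roll":0.0015},{"tx":2,"ty":18,"tz":124,"roll":0.0015},{"tx":2,"ty":18,"tz":124,"roll":0.0015}]}}

```text
t: 20.62
eef_pos: [572.7, 184.2, 33.2]
tcp_rot: [3.14, -0.001, 1.538]
ft_force: [-0.5, 0.3, 0.9]
opening: 0.004
grip_force: 0.0
```

{"method": "step_arm", "body": {"moves": [{"tx":0,"ty":0.5,"tz":0,"roll":0},{"tx":0,"ty":1,"tz":0,"roll":0},{"tx":0,"ty":1.5,"tz":0,"roll":0},{"tx":0,"ty":2,"tz":0,"roll":0},{"tx":0,"ty":2.5,"tz":0,"roll":0},{"tx":0,"ty":3,"tz":0,"roll":0},{"tx":0,"ty":3,"tz":0,"roll":0}]}}

```text
t: 21.2
eef_pos: [574.7, 184.1, 32.0]
tcp_rot: [-3.142, -0.0, 1.538]
ft_force: [0.2, 0.4, -0.7]
opening: 0.002
grip_force: 0.0
```

{"method": "step_arm", "body": {"moves": [{"tx":0,"ty":0.5,"tz":0,"roll":0},{"tx":0,"ty":1,"tz":0,"roll":0},{"tx":0,"ty":1.5,"tz":0,"roll":0},{"tx":0,"ty":2,"tz":0,"roll":0},{"tx":0,"ty":2,"tz":0,"roll":0}]}}

```text
t: 21.62
eef_pos: [576.8, 184.0, 32.1]
tcp_rot: [3.142, -0.0, 1.538]
ft_force: [0.1, 0.4, 0.7]
opening: 0.002
grip_force: 0.0
```

{"method": "step_arm", "body": {"moves": [{"tx":0,"ty":0.5,"tz":0,"roll":0},{"tx":0,"ty":1,"tz":0,"roll":0},{"tx":0,"ty":1.5,"tz":0,"roll":0},{"tx":0,"ty":1.5,"tz":0,"roll":0}]}}

```text
t: 21.95
eef_pos: [578.3, 184.0, 32.1]
tcp_rot: [3.141, -0.0, 1.538]
ft_force: [0.0, -0.3, -0.7]
opening: 0.006
grip_force: 0.0
```

{"method": "step_arm", "body": {"moves": [{"tx":0,"ty":0.5,"tz":0,"roll":0},{"tx":0,"ty":1,"tz":0,"roll":0},{"tx":0,"ty":1.5,"tz":0,"roll":0},{"tx":0,"ty":1.5,"tz":0,"roll":0}]}}

```text
t: 22.28
eef_pos: [579.8, 183.9, 32.1]
tcp_rot: [3.142, -0.0, 1.538]
ft_force: [-0.1, 0.6, 1.3]
opening: 0.009
grip_force: 0.0
```

{"method": "step_arm", "body": {"moves": [{"tx":0,"ty":0.5,"tz":0,"roll":0},{"tx":0,"ty":1,"tz":0,"roll":0},{"tx":0,"ty":1,"tz":0,"roll":0},{"tx":0,"ty":1,"tz":0,"roll":0}]}}

```text
t: 22.62
eef_pos: [580.7, 183.9, 32.1]
tcp_rot: [-3.142, -0.0, 1.538]
ft_force: [-0.1, -0.5, 0.2]
opening: 0.005
grip_force: 0.1
```

{"method": "step_arm", "body": {"moves": [{"tx":0,"ty":0.5,"tz":0,"roll":0},{"tx":0,"ty":1,"tz":0,"roll":0},{"tx":0,"ty":1.5,"tz":0,"roll":0},{"tx":0,"ty":1.5,"tz":0,"roll":0}]}}

```text
t: 22.95
eef_pos: [581.4, 183.8, 32.0]
tcp_rot: [-3.14, 0.0, 1.538]
ft_force: [-5.5, -0.2, 2.5]
opening: 0.007
grip_force: 2.5
```

{"method": "step_arm", "body": {"moves": [{"tx":0,"ty":0.5,"tz":0,"roll":0},{"tx":0,"ty":1,"tz":0,"roll":0},{"tx":0,"ty":1.5,"tz":0,"roll":0},{"tx":0,"ty":1.5,"tz":0,"roll":0}]}}

```text
t: 23.28
eef_pos: [582.1, 183.8, 32.0]
tcp_rot: [-3.138, 0.0, 1.538]
ft_force: [-8.8, 0.7, 4.5]
opening: 0.003
grip_force: 4.7
```

{"method": "step_arm", "body": {"moves": [{"tx":0,"ty":0.5,"tz":0,"roll":0},{"tx":0,"ty":1,"tz":0,"roll":0},{"tx":0,"ty":1,"tz":0,"roll":0},{"tx":0,"ty":1,"tz":0,"roll":0}]}}

```text
t: 23.62
eef_pos: [582.2, 183.8, 32.0]
tcp_rot: [-3.136, 0.001, 1.538]
ft_force: [-13.4, 0.3, 9.1]
opening: 0.005
grip_force: 7.1
```

{"method": "step_arm", "body": {"moves": [{"tx":0,"ty":0.7,"tz":0,"roll":0},{"tx":0,"ty":1.5,"tz":0,"roll":0},{"tx":0,"ty":2,"tz":0,"roll":0},{"tx":0,"ty":2,"tz":0,"roll":0}]}}

```text
t: 23.95
eef_pos: [582.2, 183.7, 32.0]
tcp_rot: [-3.132, 0.001, 1.538]
ft_force: [-23.2, 1.9, 15.3]
opening: 0.005
grip_force: 12.3
```

{"method": "step_arm", "body": {"moves": [{"tx":0,"ty":-5,"tz":0,"roll":0},{"tx":0,"ty":-12,"tz":0,"roll":0},{"tx":0,"ty":-25,"tz":0,"roll":0},{"tx":0,"ty":-40,"tz":-30,"roll":0},{"tx":0,"ty":-60,"tz":-70,"roll":0},{"tx":-20,"ty":-60,"tz":-110,"roll":0},{"tx":-300,"ty":-60,"tz":-120,"roll":0},{"tx":-300,"ty":-60,"tz":-120,"roll":0},{"tx":-300,"ty":-60,"tz":-120,"roll":0},{"tx":-300,"ty":-60,"tz":-120,"roll":0},{"tx":-300,"ty":-60,"tz":-120,"roll":0},{"tx":-300,"ty":-60,"tz":-120,"roll":0}]}}

```text
t: 24.95
eef_pos: [517.7, -83.6, 150.6]
tcp_rot: [3.14, 0.0, 1.538]
ft_force: [-0.1, -0.4, -0.2]
opening: 0.007
grip_force: 0.0
```

{"method": "step_arm", "body": {"moves": [{"tx":-150,"ty":0,"tz":0,"roll":0},{"tx":-150,"ty":0,"tz":0,"roll":0},{"tx":-150,"ty":0,"tz":0,"roll":0},{"tx":-150,"ty":0,"tz":0,"roll":0},{"tx":-150,"ty":0,"tz":0,"roll":0},{"tx":-150,"ty":0,"tz":0,"roll":0}]}}

```text
t: 25.45
eef_pos: [512.8, -232.7, 150.1]
tcp_rot: [3.141, 0.0, 1.536]
ft_force: [-0.3, 0.1, -0.1]
opening: 0.008
grip_force: 0.0
```

```bash
python3 - <<'E'
from h import *
from cell import optics
f=np.mean([optics.read_camera("top")["pixels"].astype(float) for _ in range(8)],0)
im=f[168:218,218:348].astype(np.float32)
cv2.imwrite("pics/ja5.png",np.clip(cv2.resize(im,None,fx=6,fy=6,interpolation=2)*1.4,0,255).astype(np.uint8))
E
```

```text
(no output)
```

View pics/ja5.png

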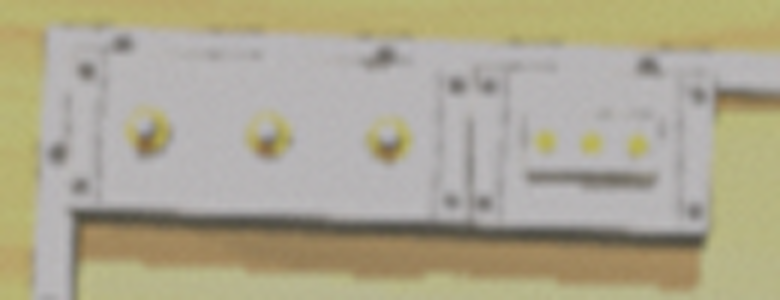

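The final view shows both housings in one straight row. The screw lines run through (87,71), (457,85), (488,86) and (699,95) without a step, and the joint is closed with no measurable gap. I'm handing in.

```bash
python3 -c "
from cell import env
print(env.job_done())"
```

```text
the job is handed in; nothing more can be done
None
```

I handed the job in at about 26 s. Both housings lie flush along the long fence, with the control housing in the corner and the terminal housing butted against its end. The carton, wrench and screwdriver were not touched. The hand-in returned no verdict, so this rests on the final camera view and the contact forces.

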